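Lock the transport box's two turn-latches

TASK

Lock the lid of the blue transport box: with one fingertip push the thumb tab of each of its two steel turn-latches round, either way, until the arm points straight inwards along the box, with the tab over the middle of its steel plate on the lid. Push gently and do not pinch the latches, and leave the things on the lid and on the counter where they are.

Things in the scene. Friction and masses are not known exactly. Their poses are not given: they have to be found in the camera images.
- box: Blue plastic transport box standing on the counter, fixed, 280 mm (its x) by 420 mm (its y) by 200 mm high; origin at the centre of its underside, y along its length, z up. Its flat top (200 mm above the counter) is the lid, 300 mm long, between two end shoulders 58 mm wide, level with the lid. Each shoulder carries one turn-latch on the box's long centre line
- latch_left (a joint): Angle of the left (+y) turn-latch about its upright pivot, rad, counter-clockwise from above. 0, or equally 2 pi, is home: the arm points along the box's -y, inwards over the lid, and lies over its steel plate. It turns freely from -0.5 to 6.78 and can reach home either way round; stiff friction (0.18 N m, about 3 N at the tab) keeps it where it is left, there is no spring, click or stop at home
- latch_left_pivot (a point): Point on the left (+y) latch's upright pivot axis, 26 mm above the top of the box, on the box's long centre line, 181 mm from its middle; fixed to the box. The round hub is 30 mm across and its top is 30 mm above the box top (34 mm with its small cap)
- latch_left_tab (a point): Centre of the upright thumb tab at the end of the left (+y) latch's arm, 63 mm from the pivot axis, 26 mm above the box top. The steel arm is a flat bar 16 mm wide reaching 76 mm from the axis, from 8 to 18 mm above the box top; the tab on it is 26 mm long along the arm, 9 mm thick and rises to 42 mm above the box top. Turns with the arm; when the arm points outwards it overhangs the end of the box
- latch_left_plate (a point): Where the left (+y) latch's tab centre is when home: 26 mm above the middle of its steel strike plate (a 32 x 44 mm, 2 mm thick plate on the lid); fixed to the box
- latch_right (a joint): Angle of the right (-y) turn-latch about its upright pivot, rad, counter-clockwise from above. 0, or equally 2 pi, is home: the arm points along the box's +y, inwards over the lid, and lies over its steel plate. It turns freely from -0.5 to 6.78 and can reach home either way round; stiff friction (0.18 N m, about 3 N at the tab) keeps it where it is left, there is no spring, click or stop at home
- latch_right_pivot (a point): Point on the right (-y) latch's upright pivot axis, 26 mm above the top of the box, on the box's long centre line, 181 mm from its middle; fixed to the box. The round hub is 30 mm across and its top is 30 mm above the box top (34 mm with its small cap)
- latch_right_tab (a point): Centre of the upright thumb tab at the end of the right (-y) latch's arm, 63 mm from the pivot axis, 26 mm above the box top. The steel arm is a flat bar 16 mm wide reaching 76 mm from the axis, from 8 to 18 mm above the box top; the tab on it is 26 mm long along the arm, 9 mm thick and rises to 42 mm above the box top. Turns with the arm; when the arm points outwards it overhangs the end of the box
- latch_right_plate (a point): Where the right (-y) latch's tab centre is when home: 26 mm above the middle of its steel strike plate (a 32 x 44 mm, 2 mm thick plate on the lid); fixed to the box
- logger: loose white temperature logger, 45 x 70 x 18 mm, lying on the near half of the lid; its origin is the centre of its underside; a bystander, to be left where it is
- tape: loose cardboard tape roll, 68 mm across, 24 mm high, lying on the far half of the lid; its origin is the centre of its underside; a bystander, to be left where it is
- stamp: loose turned wooden hand stamp, 30 mm across the foot, 44 mm high, standing near the middle of the lid; its origin is the centre of its underside; a bystander, to be left where it is
- scanner: loose black and grey barcode scanner, about 150 x 66 x 36 mm, lying on the counter to the robot's right of the box, its head towards its own +x (the origin lies under the handle, 50 mm from the handle's free end); a bystander, to be left where it is
- carton_a: loose cardboard carton 70 x 100 x 50 mm on the counter off the left end of the box; its origin is the centre of its underside; a bystander, to be left where it is
- carton_b: loose white carton 60 x 60 x 80 mm on the counter off the right end of the box; its origin is the centre of its underside; a bystander, to be left where it is
- bottle: loose white plastic bottle, 60 mm across, 150 mm high, on the counter to the left of the box; its origin is the centre of its underside; a bystander, to be left where it is
- pen_cup: loose grey cup, 76 mm across, 95 mm high, on the counter to the left of the box; its origin is the centre of its underside; a bystander, to be left where it is

How it is judged:
At the end, for the whole second after the job is handed in: Both latch tabs lie within 10 mm (in plan) of the point over the middle of their steel plates, both latches are at rest, and every loose thing is within 20 mm of where it began (horizontal distance between latch_left_tab and latch_left_plate below 0.01 m and velocity of joint latch_left between -0.05 and 0.05 rad/s and horizontal distance between latch_right_tab and latch_right_plate below 0.01 m and velocity of joint latch_right between -0.05 and 0.05 rad/s and distance of each of logger, tape, stamp, scanner, carton_a, carton_b, bottle, pen_cup from where it was at the start of the episode below 0.02 m); the robot touches nothing.
It fails at once if a loose thing on the lid or the counter is lifted or shoved (more than 20 mm from where it began) (distance of any of logger, tape, stamp, scanner, carton_a, carton_b, bottle, pen_cup from where it was at the start of the episode above 0.02 m).
It fails at once if a latch is pinched or forced (fingers on it with more than 25 N) (contact force between the fingers and latch_left above 25 N or contact force between the fingers and latch_right above 25 N).
It fails at once if the box is pressed hard with the fingers or arm (more than 40 N) (contact force between any of the fingers, the arm and box above 40 N).
It also fails if it takes over 64 s, if anything falls off the work surface, if the arm or the gripper's body presses on something with over 40 N, if the wrist force passes 120 N, or if a joint passes its speed limit or range.

ROBOT

A 6-joint arm with a two-finger parallel gripper is mounted at the origin on the work surface. World frame = base frame: x ahead of the robot, y to its left, z up, the work surface at z = 0. Lengths are in m, angles in rad, forces in N, time in s.
With the tool pointing down it reaches from about 0.25 to 0.725 m from the base axis. Payload 4 kg.
Tool frame: the origin (TCP) lies on the centre line of the jaws, within the pads' length; the fingertips stand tip_reach ahead of it and the grasp point (between the pads) lies 5 mm behind it (tip_reach is the distance from the TCP to the fingertips, in m); z points along the fingers, y is the direction in which the jaws open and shut (so a half turn about z gives the same grasp; the last joint's range is limited). The gripper opens to 85 mm and grips with 20 to 120 N. Pads are 22 mm wide; open, the fingers measure 114 mm over their backs; the gripper's body (76 mm by 85 mm) begins 54 mm behind the grasp point. The pads swing forward as they close: fully open they stand 13 mm farther back than shut.
Start: joints at [-1.262, 0.241, 0.005, 1.335, 0, 1.571], TCP at [0.152, -0.476, 0.245] pointing down, gripper open.
Joint ranges: [-2.72, 2.72], [-1.05, 1.87], [-1.09, 1.28], [-1.99, 2.15], [-1.42, 1.44], [-3.14, 3.14]. Speed limits (rad/s): [2.79, 2.79, 3.14, 3.14, 3.14, 3.14].

INTERFACE

Orientations are given as a unit quaternion [x, y, z, w].
In Python, from workcell import * gives the robot as it stands.
- The arm moves only by the tool arm_command, never from a script. Its arguments are lists of equal length, an entry for each row: "translation": the shift along the tool's x, y, z in cm, a list of three; "turn": the turn about the tool's z in rad; "hand": the closure, from 0 (fully open) to 1 (shut). In form: {"translation": [[x, y, z], ...], "turn": [turn, ...], "hand": [hand, ...]}. A call has 1 to 5 rows; each row is the pose to reach, as a shift and turn from the pose commanded when the call began, along the tool's axes at that moment; what a row does not reach only later rows make up. A row lasts 1/12 s, in which the tool goes at most 41.7 mm and 7.16 degrees, less where a joint would pass 70% of its speed; a pose out of reach is approached as far as the arm can. A call with a gripper value outside its range is refused whole. The fingers move at their own pace and stop on an object; the grip force is fixed at half the most. Time passes only in rows, so rows that repeat a pose let the fingers close. It gives the time, the measured TCP pose, the force and the opening at its end, in the units of the state.
- get_obs(): the state, without advancing time (a new reading comes with each control period).
- camera(name): name is "scene" or "top" or "wrist"; returns (picture, depth): 480x640x3 uint8, red, green, blue; 480x640 float32, m along the optical axis (not along the pixel's ray), 0 where there is no reading.
- camera_info(name): a dict with "mtx" (3x3 intrinsics, pixels), "world_to_cam" (4x4, takes a point from world to camera coordinates). Camera axes: x right, y down, z forward; pixel columns grow to the right and rows downward; lengths in m; the calibration is good to about 2 mm. A picture is of the moment at which its call begins: read the wrist's pose just before it. camera_info takes no time and is no camera call; for the wrist camera it gives the pose at the moment of the call.
- job_done(): hands the job in, once; it reports no verdict.
Trained networks look in the newest picture that a camera, given by its name, has taken for a name from the list of things; names that differ only in an ending like _2 or _b are one class to them, and where a whole thing is asked for, a point or a joint stands for the part that bears it (a point fixed in the world has none). Each returns a list of dicts, best first, with "conf" (0 to 1); they miss things now and then, are a little off and sometimes report something else, mostly with a low value. They report only what shows in the picture. A call takes as long as a camera call.
- search_frame(camera, name): "location" ([row, column] in pixels, amid what is visible of it).
- spot_point(camera, name): "location" ([row, column] in pixels: a listed point, or the origin of a listed thing).
The state is a dict: "clock": time; "joint_pos": joint angles; "joint_vel": joint speeds; "tau": joint torques, N m; "eef_pos": TCP position; "tool_rot": TCP orientation; "ft_force": force on the tool from outside, world axes, zero at the start; "ft_torque": the same for the moment, N m; "grip_width": finger opening in m.
Only numpy, scipy, OpenCV 4.12 (cv2) and the standard library are available. Lean on these libraries where they do the work, as an engineer would, in place of code of your own. Each camera call takes 0.05 s, during which the arm holds its last target. There are 200 camera calls.

## Working session

There is one attempt and no reset: what is moved stays moved. The work goes in short steps, Python scripts to look and compute and a tool call to move; the robot and the scene stay as the last step left them, time stands still between calls to the robot, and variables do not carry over. Pictures are saved under pics/ and viewed, about 8 in all and at most 12, crops included, and the job is handed in when it is done.

Besides the shell and the picture viewer there is one more tool, called after "Call:" in YAML: its name, and indented under it one key for each argument. arm_command: Moves the arm, as the interface text tells. Its arguments: {"type":"object","properties":{"translation":{"type":"array","items":{"type":"array","items":{"type":"number"}}},"turn":{"type":"array","items":{"type":"number"}},"hand":{"type":"array","items":{"type":"number"}}},"required":["translation","turn","hand"]}

```bash
mkdir -p pics; cat > h.py <<'E'
from workcell import *
import numpy as np, cv2
def ray(cam,px):
    i=camera_info(cam);K=np.array(i["mtx"]);T=np.linalg.inv(np.array(i["world_to_cam"]))
    d=T[:3,:3]@np.linalg.inv(K)@[px[1],px[0],1];return T[:3,3],d
def onz(cam,px,z):
    o,d=ray(cam,px);return o+d*(z-o[2])/d[2]
def proj(cam,p):
    i=camera_info(cam);c=np.array(i["world_to_cam"])@np.r_[p,1];u=np.array(i["mtx"])@c[:3];return u[:2]/u[2]
E
python3 - <<'E'
from h import *
o=get_obs();print(o)
for c in("top","scene"):
    im,d=camera(c);cv2.imwrite(f"pics/{c}0.png",im[:,:,::-1]);np.save(f"{c}d.npy",d)
    for n in["latch_left_pivot","latch_left_tab","latch_left_plate","latch_right_pivot","latch_right_tab","latch_right_plate"]:
        print(c,n,[(np.round(r["location"]),round(r["conf"],2),onz(c,r["location"],.226).round(3)) for r in spot_point(c,n)[:3]])
    for n,z in[("box",0),("logger",.2),("tape",.2),("stamp",.2),("scanner",0),("carton_a",0),("carton_b",0),("bottle",0),("pen_cup",0)]:
        print(c,n,[(np.round(r["location"]),round(r["conf"],2),onz(c,r["location"],z).round(3)) for r in spot_point(c,n)[:2]])
E
```

```text
{'clock': 0.0, 'joint_pos': array([-1.26201291e+00,  2.41434036e-01,  3.69565760e-03,  1.33519924e+00,
       -2.16995157e-06,  1.57078872e+00]), 'joint_vel': array([-0.00070787,  0.00057383,  0.00021822, -0.00059424,  0.00038591,
        0.00060702]), 'tau': array([ 1.18286487e-03, -3.72317934e+01,  2.52406651e+01,  1.70269929e-02,
        1.01644246e-04,  5.54802540e-06]), 'eef_pos': array([ 0.151762  , -0.47576498,  0.24439151]), 'tool_rot': array([ 9.88104105e-01,  1.53782743e-01, -1.65710973e-04, -1.05774458e-03]), 'ft_force': array([ 0.28133283, -0.20075239,  0.19518126]), 'ft_torque': array([ 0.07726888,  0.01484544, -0.00397584]), 'grip_width': 0.08563305561999647}
top latch_left_pivot [(array([220., 265.]), 0.96, array([0.552, 0.143, 0.226]))]
top latch_left_tab [(array([201., 253.]), 0.65, array([0.607, 0.175, 0.226]))]
top latch_left_plate [(array([224., 283.]), 0.84, array([0.542, 0.094, 0.226]))]
top latch_right_pivot [(array([225., 390.]), 0.72, array([ 0.529, -0.195,  0.226])), (array([258., 185.]), 0.56, array([0.458, 0.36 , 0.226]))]
top latch_right_tab [(array([251.
[... 1871 characters left out ...]
y([289., 480.]), 0.73, array([0.568, 0.377, 0.2  ]))]
scene tape [(array([252., 275.]), 0.81, array([ 0.613, -0.036,  0.2  ]))]
scene stamp [(array([236., 296.]), 0.47, array([ 0.552, -0.015,  0.2  ]))]
scene scanner [(array([214., 177.]), 0.78, array([ 0.378, -0.435,  0.   ]))]
scene carton_a [(array([374., 475.]), 0.93, array([0.614, 0.414, 0.   ])), (array([281., 148.]), 0.64, array([ 0.627, -0.373,  0.   ]))]
scene carton_b [(array([374., 475.]), 0.93, array([0.614, 0.414, 0.   ])), (array([281., 148.]), 0.64, array([ 0.627, -0.373,  0.   ]))]
scene bottle [(array([329., 486.]), 0.95, array([0.482, 0.418, 0.   ]))]
scene pen_cup [(array([286., 482.]), 0.76, array([0.352, 0.389, 0.   ]))]
```

View pics/top0.png

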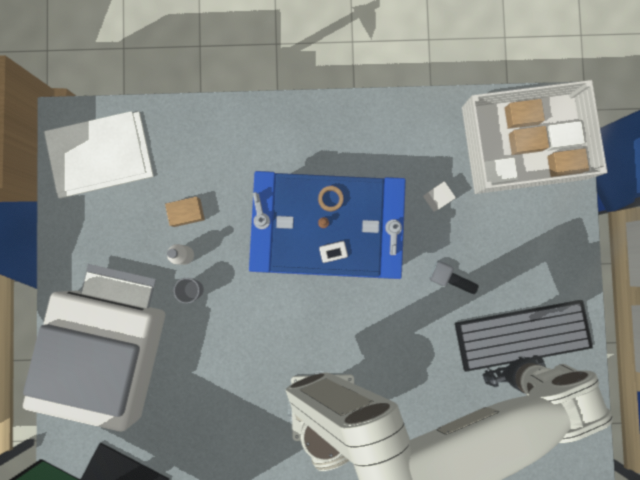

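View pics/scene0.png

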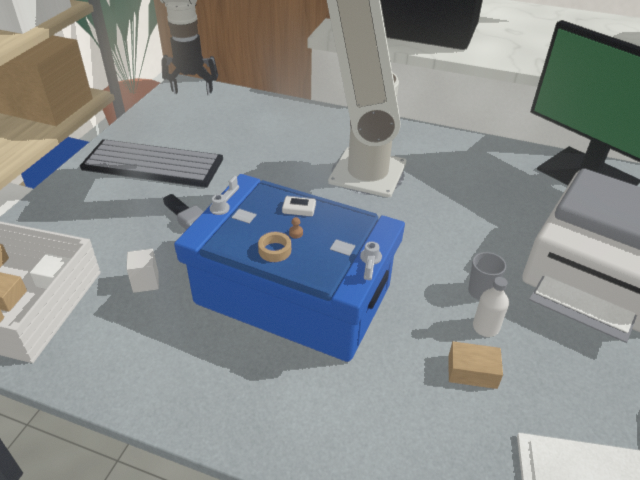

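The top view shows the box at about (250–405, 172–278). The left latch points away from the robot (tab about [201,253]) and the right latch points toward it (tab about [251,393]). The scene view agrees. Next I'll measure the box pose more precisely.

```bash
python3 - <<'E'
from h import *
import workcell;print([n for n in dir(workcell) if not n.startswith('__')],getattr(workcell,'tip_reach',None))
im=cv2.imread("pics/top0.png");d=np.load("topd.npy")
i=camera_info("top");K=np.array(i["mtx"]);T=np.linalg.inv(np.array(i["world_to_cam"]))
v,u=np.mgrid[:480,:640]
P=np.linalg.inv(K)@np.stack([u.ravel(),v.ravel(),np.ones(u.size)])*d.ravel();P=(T[:3,:3]@P+T[:3,3:]).T.reshape(480,640,3)
z=P[...,2];m=(z>.19)&(z<.26)&(u>235)&(u<420)&(v>150)&(v<290)
print(np.median(z[m]))
r=cv2.minAreaRect((P[m][:,:2]*1000).astype(np.float32));print(r)
(cx,cy),(w,h),a=r
yaw=np.deg2rad(a) if h>w else np.deg2rad(a-90)
ex=np.array([np.cos(yaw),np.sin(yaw)]);ey=np.array([-ex[1],ex[0]]);c=np.array([cx,cy])/1000
print("yaw",yaw)
for s,n,t in((1,"left",(.607,.175)),(-1,"right",(.461,-.199))):
    p=c+s*.181*ey;print(n,"pivot",p,"plate",p-s*.063*ey)
    # high points near the pivot
    q=P[m&(z>.222)][:,:3];q=q[np.linalg.norm(q[:,:2]-p,axis=1)<.09]
    k=np.linalg.norm(q[:,:2]-p,axis=1)>.04;print(len(q),k.sum(),q[k].mean(0) if k.any() else None)
E
```

```text
['Unreachable', 'camera', 'camera_info', 'get_obs', 'job_done', 'search_frame', 'spot_point', 'tip_reach'] 0.014
0.19959543637736954
((539.569091796875, -26.05413818359375), (420.6018981933594, 280.098876953125), 85.4516830444336)
yaw -0.07938310629891843
left pivot [0.55392235 0.15437586] plate [0.54892646 0.09157426]
139 40 [0.6144507  0.16505568 0.23748982]
right pivot [ 0.52521584 -0.20648414] plate [ 0.53021172 -0.14368253]
134 40 [ 0.46192585 -0.19907849  0.23833248]
```

Call:
arm_command:
  translation:
    - [0,0,-4]
    - [0,0,-8]
    - [0,0,-10]
    - [0,0,-12]
    - [0,0,-12]
  turn: [0,0,0,0,0]
  hand: [1,1,1,1,1]

```text
clock: 2.02
eef_pos: [0.1524, -0.4778, 0.37]
tool_rot: [0.988, 0.154, 0.001, 0.004]
ft_force: [0.6, -0.6, 0.8]
grip_width: 0.0253
```

```bash
cat >> h.py <<'E'
def state():
    o=get_obs();q=o["tool_rot"];from scipy.spatial.transform import Rotation as R
    x=R.from_quat(q).as_matrix()[:,0];return np.r_[o["eef_pos"],np.degrees(np.arctan2(x[1],x[0]))%360],o
def rows(start,way):
    """way: poses [x,y,z,xang deg], 5 per call; prints translation (cm, tool axes at call start) and turn"""
    s=np.array(start,float)
    for k in range(0,len(way),5):
        a=np.radians(s[3]);X=np.array([np.cos(a),np.sin(a),0]);Y=np.array([np.sin(a),-np.cos(a),0])
        t=[];r=[]
        for w in way[k:k+5]:
            d=(np.array(w[:3])-s[:3])*100
            t.append([round(float(d@X),1),round(float(d@Y),1),round(float(-d[2]),1)]);r.append(round(float(np.radians(s[3]-w[3])),2))
        print(t,r);s=np.array(way[min(k+4,len(way)-1)],float)
def lin(a,b,n): return [np.array(a)+(np.array(b)-np.array(a))*(i+1)/n for i in range(n)]
def U(t): t=np.radians(t);return np.array([np.cos(t),np.sin(t)])
PIV={"L":np.array([.5539,.1544]),"R":np.array([.5252,-.2065])};Z=.237
def fing(s,th,off,r=.063): # finger centre behind (ccw side of) the tab at arm angle th
    return PIV[s]+r*U(th)+off*U(th+90)
E
python3 - <<'E'
from h import *
s,o=state();print(s,o["grip_width"])
p=fing("R",173,.05);print(p)
A=[*p,.30,173]
rows(s,lin(s,A,25))
E
```

```text
[ 0.15241813 -0.47781674  0.37000367 17.69482619] 0.025251226314097427
[ 0.45657613 -0.24844954]
[[1.4, -0.5, 0.3], [2.9, -1.0, 0.6], [4.3, -1.5, 0.8], [5.8, -2.0, 1.1], [7.2, -2.5, 1.4]] [-0.11, -0.22, -0.33, -0.43, -0.54]
[[1.5, 0.3, 0.3], [3.0, 0.6, 0.6], [4.5, 0.9, 0.8], [6.0, 1.2, 1.1], [7.5, 1.5, 1.4]] [-0.11, -0.22, -0.33, -0.43, -0.54]
[[1.1, 1.0, 0.3], [2.2, 2.1, 0.6], [3.4, 3.1, 0.8], [4.5, 4.1, 1.1], [5.6, 5.2, 1.4]] [-0.11, -0.22, -0.33, -0.43, -0.54]
[[0.4, 1.5, 0.3], [0.8, 2.9, 0.6], [1.3, 4.4, 0.8], [1.7, 5.9, 1.1], [2.1, 7.3, 1.4]] [-0.11, -0.22, -0.33, -0.43, -0.54]
[[-0.4, 1.5, 0.3], [-0.8, 2.9, 0.6], [-1.2, 4.4, 0.8], [-1.6, 5.9, 1.1], [-2.0, 7.4, 1.4]] [-0.11, -0.22, -0.33, -0.43, -0.54]
```

Call:
arm_command:
  translation:
    - [1.4,-0.5,0.3]
    - [2.9,-1.0,0.6]
    - [4.3,-1.5,0.8]
    - [5.8,-2.0,1.1]
    - [7.2,-2.5,1.4]
  turn: [-0.11,-0.22,-0.33,-0.43,-0.54]
  hand: [1,1,1,1,1]

```text
clock: 2.43
eef_pos: [0.2134, -0.43, 0.3503]
tool_rot: [0.91, 0.414, 0.0, -0.001]
ft_force: [-0.4, -0.2, -0.1]
grip_width: -0.0001
```

Call:
arm_command:
  translation:
    - [1.5,0.3,0.3]
    - [3.0,0.6,0.6]
    - [4.5,0.9,0.8]
    - [6.0,1.2,1.1]
    - [7.5,1.5,1.4]
  turn: [-0.11,-0.22,-0.33,-0.43,-0.54]
  hand: [1,1,1,1,1]

```text
clock: 2.85
eef_pos: [0.2742, -0.3835, 0.3363]
tool_rot: [0.767, 0.642, 0.0, -0.001]
ft_force: [-0.5, -0.6, -0.3]
grip_width: 0.0
```

Call:
arm_command:
  translation:
    - [1.1,1.0,0.3]
    - [2.2,2.1,0.6]
    - [3.4,3.1,0.8]
    - [4.5,4.1,1.1]
    - [5.6,5.2,1.4]
  turn: [-0.11,-0.22,-0.33,-0.43,-0.54]
  hand: [1,1,1,1,1]

```text
clock: 3.27
eef_pos: [0.3353, -0.3378, 0.3224]
tool_rot: [0.568, 0.823, 0.0, -0.001]
ft_force: [-0.1, -0.5, 0.0]
grip_width: 0.0004
```

Call:
arm_command:
  translation:
    - [0.4,1.5,0.3]
    - [0.8,2.9,0.6]
    - [1.3,4.4,0.8]
    - [1.7,5.9,1.1]
    - [2.1,7.3,1.4]
  turn: [-0.11,-0.22,-0.33,-0.43,-0.54]
  hand: [1,1,1,1,1]

```text
clock: 3.68
eef_pos: [0.3965, -0.2926, 0.3083]
tool_rot: [0.328, 0.945, 0.0, -0.001]
ft_force: [0.7, 0.1, -0.0]
grip_width: -0.0001
```

Call:
arm_command:
  translation:
    - [-0.4,1.5,0.3]
    - [-0.8,2.9,0.6]
    - [-1.2,4.4,0.8]
    - [-1.6,5.9,1.1]
    - [-2.0,7.4,1.4]
  turn: [-0.11,-0.22,-0.33,-0.43,-0.54]
  hand: [1,1,1,1,1]

```text
clock: 4.1
eef_pos: [0.4581, -0.2473, 0.2943]
tool_rot: [0.064, 0.998, 0.0, -0.001]
ft_force: [-0.3, 0.7, 0.2]
grip_width: -0.0001
```

```bash
python3 - <<'E'
from h import *
s,o=state();print(s,o["joint_pos"])
im,d=camera("wrist");cv2.imwrite("pics/w1.png",im[:,:,::-1])
for n in["latch_right_pivot","latch_right_tab","latch_right_plate"]:
    print(n,[(np.round(r["location"]),round(r["conf"],2),onz("wrist",r["location"],.226).round(3)) for r in spot_point("wrist",n)[:3]])
B=[*fing("R",173,.05),Z,173];rows(s,lin(s,B,5))
E
```

```text
[  0.45809841  -0.24726938   0.29426751 172.68815609] [-4.94967451e-01  2.68400619e-01  1.68257013e-01  1.47189015e+00
  1.71999182e-05 -3.67351446e-01]
latch_right_pivot [(array([345., 389.]), 0.56, array([ 0.529, -0.204,  0.226]))]
latch_right_tab [(array([261., 392.]), 0.62, array([ 0.466, -0.199,  0.226]))]
latch_right_plate [(array([335., 481.]), 0.87, array([ 0.529, -0.143,  0.226]))]
[[0.0, -0.0, 1.1], [0.1, -0.1, 2.3], [0.1, -0.1, 3.4], [0.1, -0.1, 4.6], [0.1, -0.1, 5.7]] [-0.0, -0.0, -0.0, -0.0, -0.01]
```

View pics/w1.png

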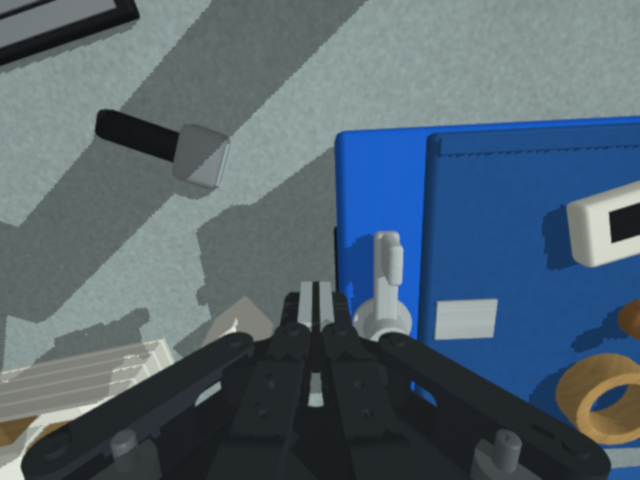

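The wrist view shows the right latch, with its pivot at about [320,383] and its tab at [258,393]. It matches my estimates within 5 mm. The finger stands clear to the −y side, so I'll descend and approach.

Call:
arm_command:
  translation:
    - [0,0,1.5]
    - [0,0,3]
    - [0,0,4.5]
    - [0,0,5.7]
    - [0,0,5.7]
  turn: [0,0,0,0,0]
  hand: [1,1,1,1,1]

```text
clock: 4.72
eef_pos: [0.4556, -0.2479, 0.2357]
tool_rot: [0.068, 0.998, 0.001, -0.002]
ft_force: [-0.5, 0.3, 0.3]
grip_width: -0.0001
```

Call:
arm_command:
  translation:
    - [0,0.5,0]
    - [0,1.0,0]
    - [0,1.5,0]
    - [0,1.8,0]
    - [0,2.1,0]
  turn: [0,0,0,0,0]
  hand: [1,1,1,1,1]

```text
clock: 5.13
eef_pos: [0.461, -0.2267, 0.2391]
tool_rot: [0.066, 0.998, -0.0, 0.001]
ft_force: [-0.2, 0.6, -0.4]
grip_width: 0.0002
```

Call:
arm_command:
  translation:
    - [0,0.2,0]
    - [0,0.4,0]
    - [0,0.6,0]
    - [0,0.8,0]
    - [0,1.0,0]
  turn: [0,0,0,0,0]
  hand: [1,1,1,1,1]

```text
clock: 5.55
eef_pos: [0.4618, -0.2177, 0.2383]
tool_rot: [0.067, 0.998, -0.001, -0.0]
ft_force: [-0.9, -3.0, 0.2]
grip_width: -0.0
```

```bash
python3 - <<'E'
from h import *
s,o=state();print(s,o["ft_force"])
im,d=camera("wrist");cv2.imwrite("pics/w2.png",im[:,:,::-1])
for n in["latch_right_pivot","latch_right_tab"]:
    print(n,[(np.round(r["location"]),round(r["conf"],2),onz("wrist",r["location"],.226).round(3)) for r in spot_point("wrist",n)[:3]])
E
```

```text
[  0.46182025  -0.2176953    0.23833021 172.37320889] [-0.92415546 -3.03448503  0.23082203]
latch_right_pivot []
latch_right_tab [(array([303., 351.]), 0.8, array([ 0.465, -0.201,  0.226]))]
```

View pics/w2.png

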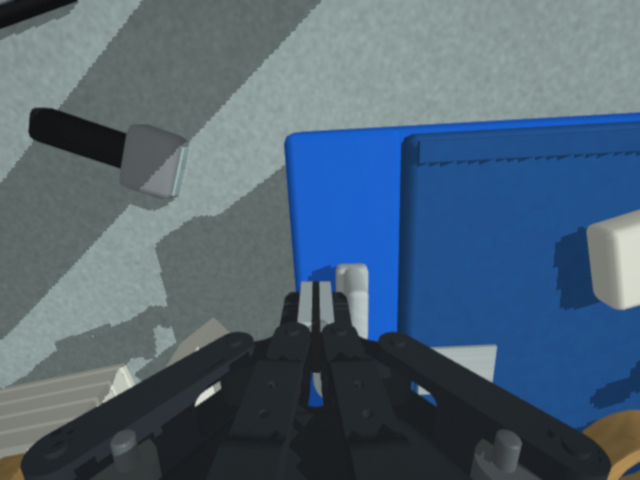

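Contact at −3 N gives an offset of about 19 mm between finger and tab centre. Next is the arc.

```bash
python3 - <<'E'
from h import *
s,o=state()
W=[[*fing("R",t,.019),Z,t] for t in np.r_[np.linspace(169,93,20),92,91,90,89,88]]
rows(s,W)
E
```

```text
[[0.3, 0.4, 0.1], [0.4, 0.9, 0.1], [0.4, 1.3, 0.1], [0.4, 1.8, 0.1], [0.4, 2.2, 0.1]] [0.06, 0.13, 0.2, 0.27, 0.34]
[[0.1, 0.4, -0.0], [0.2, 0.9, -0.0], [0.3, 1.4, -0.0], [0.3, 1.8, -0.0], [0.3, 2.3, -0.0]] [0.07, 0.14, 0.21, 0.28, 0.35]
[[0.1, 0.4, -0.0], [0.2, 0.9, -0.0], [0.3, 1.4, -0.0], [0.3, 1.8, -0.0], [0.3, 2.3, -0.0]] [0.07, 0.14, 0.21, 0.28, 0.35]
[[0.1, 0.4, -0.0], [0.2, 0.9, -0.0], [0.3, 1.4, -0.0], [0.3, 1.8, -0.0], [0.3, 2.3, -0.0]] [0.07, 0.14, 0.21, 0.28, 0.35]
[[0.0, 0.1, -0.0], [0.1, 0.2, -0.0], [0.1, 0.3, -0.0], [0.1, 0.4, -0.0], [0.1, 0.6, -0.0]] [0.02, 0.03, 0.05, 0.07, 0.09]
```

Call:
arm_command:
  translation:
    - [0.3,0.4,0.1]
    - [0.4,0.9,0.1]
    - [0.4,1.3,0.1]
    - [0.4,1.8,0.1]
    - [0.4,2.2,0.1]
  turn: [0.06,0.13,0.2,0.27,0.34]
  hand: [1,1,1,1,1]

```text
clock: 6.12
eef_pos: [0.4604, -0.1952, 0.2375]
tool_rot: [0.236, 0.972, -0.0, -0.0]
ft_force: [-2.8, -1.4, 1.5]
grip_width: -0.0001
```

```bash
python3 - <<'E'
from h import *
s,o=state();print(s,o["ft_force"],fing("R",154,.019))
W=[[*fing("R",t,.019),Z,t] for t in np.r_[np.linspace(149,93,15),92,91,90,89,88]]
rows(s,W)
E
```

```text
[  0.46039647  -0.19515259   0.23750294 152.6775946 ] [-2.84649382 -1.42141021  1.4814953 ] [ 0.46024692 -0.1959597 ]
[[0.1, 0.5, 0.1], [0.2, 0.9, 0.1], [0.3, 1.4, 0.1], [0.3, 1.8, 0.1], [0.3, 2.3, 0.1]] [0.06, 0.13, 0.2, 0.27, 0.34]
[[0.1, 0.4, -0.0], [0.2, 0.9, -0.0], [0.3, 1.4, -0.0], [0.3, 1.8, -0.0], [0.3, 2.3, -0.0]] [0.07, 0.14, 0.21, 0.28, 0.35]
[[0.1, 0.4, -0.0], [0.2, 0.9, -0.0], [0.3, 1.4, -0.0], [0.3, 1.8, -0.0], [0.3, 2.3, -0.0]] [0.07, 0.14, 0.21, 0.28, 0.35]
[[0.0, 0.1, -0.0], [0.1, 0.2, -0.0], [0.1, 0.3, -0.0], [0.1, 0.4, -0.0], [0.1, 0.6, -0.0]] [0.02, 0.03, 0.05, 0.07, 0.09]
```

Tracking well, so I'll continue.

Call:
arm_command:
  translation:
    - [0.1,0.5,0]
    - [0.2,0.9,0]
    - [0.3,1.4,0]
    - [0.3,1.8,0]
    - [0.3,2.3,0]
  turn: [0.06,0.13,0.2,0.27,0.34]
  hand: [1,1,1,1,1]

```text
clock: 6.53
eef_pos: [0.468, -0.1732, 0.2374]
tool_rot: [0.397, 0.918, -0.0, -0.0]
ft_force: [-2.3, -2.3, 1.5]
grip_width: -0.0005
```

Call:
arm_command:
  translation:
    - [0.1,0.4,0]
    - [0.2,0.9,0]
    - [0.3,1.4,0]
    - [0.3,1.8,0]
    - [0.3,2.3,0]
  turn: [0.07,0.14,0.21,0.28,0.35]
  hand: [1,1,1,1,1]

```text
clock: 6.95
eef_pos: [0.4826, -0.155, 0.2374]
tool_rot: [0.551, 0.835, -0.0, -0.001]
ft_force: [-3.0, -0.7, 1.4]
grip_width: 0.0001
```

```bash
python3 - <<'E'
from h import *
s,o=state();print(s,o["ft_force"],fing("R",113,.019))
W=[[*fing("R",t,.019),Z,t] for t in np.r_[109,105,101,97,93,91,89.5,88,87,86]]
rows(s,W)
E
```

```text
[  0.48257414  -0.15501963   0.23738611 113.14797846] [-3.0165675  -0.74014184  1.44169979] [ 0.48309435 -0.15593209]
[[0.0, 0.5, 0.0], [0.1, 0.9, 0.0], [0.1, 1.4, 0.0], [0.2, 1.8, 0.0], [0.2, 2.3, 0.0]] [0.07, 0.14, 0.21, 0.28, 0.35]
[[0.1, 0.2, -0.0], [0.1, 0.4, -0.0], [0.1, 0.6, -0.0], [0.2, 0.7, -0.0], [0.2, 0.8, -0.0]] [0.03, 0.06, 0.09, 0.1, 0.12]
```

Call:
arm_command:
  translation:
    - [0,0.5,0]
    - [0.1,0.9,0]
    - [0.1,1.4,0]
    - [0.2,1.8,0]
    - [0.2,2.3,0]
  turn: [0.07,0.14,0.21,0.28,0.35]
  hand: [1,1,1,1,1]

```text
clock: 7.37
eef_pos: [0.5026, -0.1438, 0.237]
tool_rot: [0.688, 0.726, -0.001, -0.001]
ft_force: [-2.7, -0.6, 1.1]
grip_width: -0.0004
```

Call:
arm_command:
  translation:
    - [0.1,0.2,0]
    - [0.1,0.4,0]
    - [0.1,0.6,0]
    - [0.2,0.7,0]
    - [0.2,0.7,0]
  turn: [0.03,0.06,0.09,0.1,0.12]
  hand: [1,1,1,1,1]

```text
clock: 7.78
eef_pos: [0.51, -0.1414, 0.237]
tool_rot: [0.729, 0.685, -0.0, -0.001]
ft_force: [-2.8, 0.7, 0.3]
grip_width: -0.0
```

```bash
python3 - <<'E'
from h import *
s,o=state();print(s,o["ft_force"],fing("R",85.45,.019))
im,d=camera("wrist");cv2.imwrite("pics/w3.png",im[:,:,::-1])
for n in["latch_right_pivot","latch_right_tab","latch_right_plate"]:
    print(n,[(np.round(r["location"]),round(r["conf"],2),onz("wrist",r["location"],.226).round(3)) for r in spot_point("wrist",n)[:3]])
E
```

```text
[ 0.50996889 -0.14142082  0.23699372 86.41172221] [-2.75492957  0.69622881  0.31262544] [ 0.51125761 -0.14219129]
latch_right_pivot []
latch_right_tab [(array([303., 356.]), 0.88, array([ 0.528, -0.143,  0.226]))]
latch_right_plate [(array([302., 364.]), 0.95, array([ 0.532, -0.143,  0.226]))]
```

View pics/w3.png

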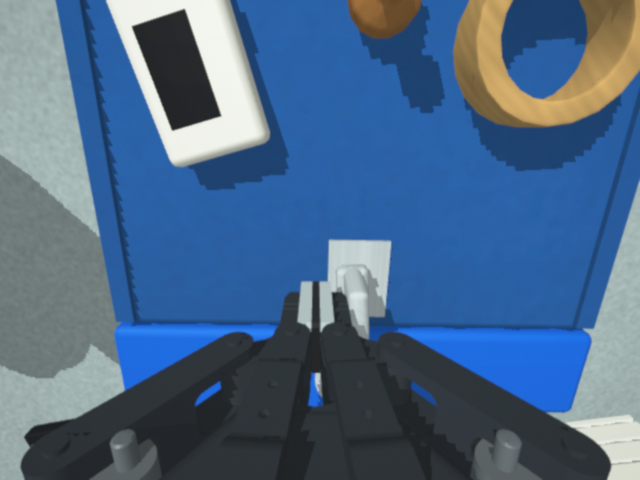

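The tab at [303,356] is almost over the plate centre, which lies at about [278–302,360]. I'll nudge it 2 mm more, back off and lift.

Call:
arm_command:
  translation:
    - [0,0.1,0]
    - [0,0.2,0]
    - [0,0.2,0]
    - [0,-0.6,0]
    - [0,-1.5,0]
  turn: [0,0,0,0,0]
  hand: [1,1,1,1,1]

```text
clock: 8.4
eef_pos: [0.4961, -0.1411, 0.2375]
tool_rot: [0.729, 0.685, 0.0, 0.001]
ft_force: [-0.1, 0.3, 0.5]
grip_width: -0.0
```

Call:
arm_command:
  translation:
    - [0,0,-2]
    - [0,0,-4.5]
    - [0,0,-7]
    - [0,0,-9]
    - [0,0,-9]
  turn: [0,0,0,0,0]
  hand: [1,1,1,1,1]

```text
clock: 8.82
eef_pos: [0.4971, -0.1416, 0.3327]
tool_rot: [0.729, 0.685, 0.003, 0.005]
ft_force: [1.2, -0.3, 0.1]
grip_width: -0.0001
```

```bash
python3 - <<'E'
from h import *
s,o=state();print(s,o["ft_force"])
camera("wrist")
for n in["latch_right_pivot","latch_right_tab","latch_right_plate"]:
    print(n,[(np.round(r["location"]),round(r["conf"],2),onz("wrist",r["location"],.226).round(3)) for r in spot_point("wrist",n)[:3]])
# left: arm at ~10 deg, tool -y pushes (cw) : tool x angle = th+180
A=[*fing("L",10,.05),.325,190];print(A)
rows(s,lin(s,A,20))
E
```

```text
[ 0.49705669 -0.14158678  0.33267375 86.42411567] [ 1.21860635 -0.25893042  0.09528557]
latch_right_pivot [(array([312., 360.]), 0.6, array([ 0.527, -0.203,  0.226]))]
latch_right_tab [(array([237., 362.]), 0.9, array([ 0.528, -0.141,  0.226]))]
latch_right_plate [(array([235., 365.]), 0.56, array([ 0.53 , -0.139,  0.226]))]
[np.float64(0.6072604795564226), np.float64(0.21458022284362702), 0.325, 190]
[[1.8, 0.4, 0.0], [3.6, 0.9, 0.1], [5.4, 1.3, 0.1], [7.2, 1.8, 0.2], [9.1, 2.2, 0.2]] [-0.09, -0.18, -0.27, -0.36, -0.45]
[[1.4, 1.2, 0.0], [2.9, 2.4, 0.1], [4.3, 3.6, 0.1], [5.8, 4.7, 0.2], [7.2, 5.9, 0.2]] [-0.09, -0.18, -0.27, -0.36, -0.45]
[[0.8, 1.7, 0.0], [1.6, 3.4, 0.1], [2.3, 5.1, 0.1], [3.1, 6.8, 0.2], [3.9, 8.5, 0.2]] [-0.09, -0.18, -0.27, -0.36, -0.45]
[[-0.0, 1.9, 0.0], [-0.1, 3.7, 0.1], [-0.1, 5.6, 0.1], [-0.2, 7.5, 0.2], [-0.2, 9.3, 0.2]] [-0.09, -0.18, -0.27, -0.36, -0.45]
```

Call:
arm_command:
  translation:
    - [1.8,0.4,0]
    - [3.6,0.9,0]
    - [5.4,1.3,0]
    - [7.2,1.8,0]
    - [9.1,2.2,0]
  turn: [-0.09,-0.18,-0.27,-0.36,-0.45]
  hand: [1,1,1,1,1]

```text
clock: 9.43
eef_pos: [0.5227, -0.0507, 0.3257]
tool_rot: [0.556, 0.831, -0.001, -0.001]
ft_force: [0.3, 1.1, 0.5]
grip_width: 0.0002
```

Call:
arm_command:
  translation:
    - [1.4,1.2,0]
    - [2.9,2.4,0]
    - [4.3,3.6,0]
    - [5.8,4.7,0]
    - [7.2,5.9,0]
  turn: [-0.09,-0.18,-0.27,-0.36,-0.45]
  hand: [1,1,1,1,1]

```text
clock: 9.85
eef_pos: [0.55, 0.0385, 0.3257]
tool_rot: [0.356, 0.934, -0.001, -0.001]
ft_force: [0.6, -0.0, -1.3]
grip_width: 0.0001
```

Call:
arm_command:
  translation:
    - [0.8,1.7,0]
    - [1.6,3.4,0]
    - [2.3,5.1,0]
    - [3.1,6.8,0]
    - [3.9,8.5,0]
  turn: [-0.09,-0.18,-0.27,-0.36,-0.45]
  hand: [1,1,1,1,1]

```text
clock: 10.27
eef_pos: [0.578, 0.1276, 0.3255]
tool_rot: [0.139, 0.99, -0.001, -0.001]
ft_force: [0.2, -0.4, -0.6]
grip_width: -0.0002
```

Call:
arm_command:
  translation:
    - [0,1.9,0]
    - [-0.1,3.7,0]
    - [-0.1,5.6,0.1]
    - [-0.2,7.5,0.2]
    - [-0.2,9.3,0.2]
  turn: [-0.09,-0.18,-0.27,-0.36,-0.45]
  hand: [1,1,1,1,1]

```text
clock: 10.68
eef_pos: [0.606, 0.2164, 0.3232]
tool_rot: [-0.086, 0.996, -0.0, -0.002]
ft_force: [-0.0, -0.0, -0.3]
grip_width: -0.0001
```

```bash
python3 - <<'E'
from h import *
s,o=state();print(s,o["joint_pos"])
im,d=camera("wrist");cv2.imwrite("pics/w4.png",im[:,:,::-1])
for n in["latch_left_pivot","latch_left_tab","latch_left_plate"]:
    print(n,[(np.round(r["location"]),round(r["conf"],2),onz("wrist",r["location"],.226).round(3)) for r in spot_point("wrist",n)[:3]])
B=[*fing("L",10,.05),Z,190];rows(s,lin(s,B,5))
E
```

```text
[  0.60603799   0.21637648   0.32315726 189.83867185] [ 3.42977409e-01  5.47504436e-01  6.60709519e-01  1.68726390e+00
 -1.10163373e-04  1.71259309e-01]
latch_left_pivot [(array([157., 236.]), 0.77, array([0.556, 0.157, 0.226]))]
latch_left_tab [(array([246., 241.]), 0.93, array([0.617, 0.165, 0.226]))]
latch_left_plate [(array([130., 138.]), 0.69, array([0.55 , 0.09 , 0.226]))]
[[-0.0, -0.0, 1.7], [-0.0, -0.1, 3.4], [-0.1, -0.1, 5.2], [-0.1, -0.2, 6.9], [-0.1, -0.2, 8.6]] [-0.0, -0.0, -0.0, -0.0, -0.0]
```

View pics/w4.png

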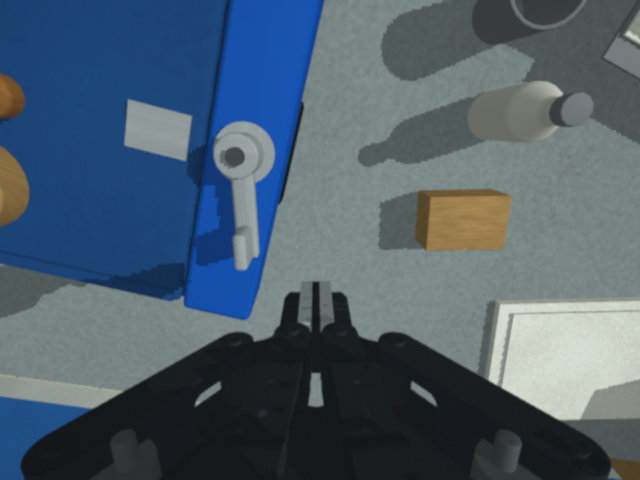

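The left latch has its pivot at about [155,236] and its tab at [246,241], with the arm at about 9°. The finger is clear on the outer side, so I'll descend and approach along tool −y.

Call:
arm_command:
  translation:
    - [0,0,2.5]
    - [0,0,5]
    - [0,0,7]
    - [0,0,8.6]
    - [0,0,8.6]
  turn: [0,0,0,0,0]
  hand: [1,1,1,1,1]

```text
clock: 11.3
eef_pos: [0.6039, 0.2136, 0.2347]
tool_rot: [-0.082, 0.997, -0.001, -0.004]
ft_force: [0.3, -0.7, -0.2]
grip_width: 0.0005
```

Call:
arm_command:
  translation:
    - [0,-0.5,0]
    - [0,-1.0,0]
    - [0,-1.5,0]
    - [0,-2.0,0]
    - [0,-2.3,0]
  turn: [0,0,0,0,0]
  hand: [1,1,1,1,1]

```text
clock: 11.72
eef_pos: [0.6108, 0.192, 0.2407]
tool_rot: [-0.083, 0.997, 0.0, 0.001]
ft_force: [-0.6, 0.1, -0.2]
grip_width: -0.0
```

Call:
arm_command:
  translation:
    - [0,-0.2,0]
    - [0,-0.4,0]
    - [0,-0.6,0]
    - [0,-0.8,0]
    - [0,-1.0,0]
  turn: [0,0,0,0,0]
  hand: [1,1,1,1,1]

```text
clock: 12.13
eef_pos: [0.6117, 0.1834, 0.2393]
tool_rot: [-0.084, 0.996, 0.0, -0.0]
ft_force: [-0.7, 2.4, -0.2]
grip_width: -0.0
```

```bash
python3 - <<'E'
from h import *
s,o=state();print(s,o["ft_force"])
p=s[:2]-PIV["L"];r=np.hypot(*p);print(r,"arm angle if touching",np.degrees(np.arctan2(p[1],p[0])-np.arcsin(.019/r)))
W=[[*fing("L",t,.019),Z,t+180] for t in np.r_[np.linspace(4,-84,20),-86,-88,-90,-92,-93.5]]
rows(s,W)
E
```

```text
[6.11706141e-01 1.83404817e-01 2.39277256e-01 1.89605046e+02] [-0.68193385  2.37156319 -0.15286692]
0.06467479675570813 arm angle if touching 9.56142731868312
[[-0.3, -0.6, 0.2], [-0.4, -1.1, 0.2], [-0.4, -1.7, 0.2], [-0.4, -2.2, 0.2], [-0.3, -2.7, 0.2]] [0.1, 0.18, 0.26, 0.34, 0.42]
[[-0.1, -0.5, -0.0], [-0.2, -1.0, -0.0], [-0.3, -1.6, -0.0], [-0.3, -2.1, -0.0], [-0.2, -2.6, -0.0]] [0.08, 0.16, 0.24, 0.32, 0.4]
[[-0.1, -0.5, -0.0], [-0.2, -1.0, -0.0], [-0.3, -1.6, -0.0], [-0.3, -2.1, -0.0], [-0.2, -2.6, -0.0]] [0.08, 0.16, 0.24, 0.32, 0.4]
[[-0.1, -0.5, -0.0], [-0.2, -1.0, -0.0], [-0.3, -1.6, -0.0], [-0.3, -2.1, -0.0], [-0.2, -2.6, -0.0]] [0.08, 0.16, 0.24, 0.32, 0.4]
[[-0.1, -0.2, -0.0], [-0.1, -0.4, -0.0], [-0.2, -0.7, -0.0], [-0.2, -0.9, -0.0], [-0.2, -1.1, -0.0]] [0.03, 0.07, 0.1, 0.14, 0.17]
```

Contact made. The arc again, two calls at a time.

Call:
arm_command:
  translation:
    - [-0.2,-0.6,0.1]
    - [-0.4,-1.1,0.2]
    - [-0.4,-1.7,0.2]
    - [-0.4,-2.2,0.2]
    - [-0.3,-2.7,0.2]
  turn: [0.1,0.18,0.26,0.34,0.42]
  hand: [1,1,1,1,1]

```text
clock: 12.55
eef_pos: [0.62, 0.1581, 0.2376]
tool_rot: [0.127, 0.992, 0.001, 0.001]
ft_force: [2.7, 1.8, -0.4]
grip_width: 0.0001
```

Call:
arm_command:
  translation:
    - [-0.1,-0.5,0]
    - [-0.2,-1.0,0]
    - [-0.3,-1.6,0]
    - [-0.3,-2.1,0]
    - [-0.2,-2.6,0]
  turn: [0.08,0.16,0.24,0.32,0.4]
  hand: [1,1,1,1,1]

```text
clock: 12.97
eef_pos: [0.6157, 0.1321, 0.2376]
tool_rot: [0.322, 0.947, 0.001, 0.001]
ft_force: [3.8, 1.0, -1.0]
grip_width: 0.0004
```

```bash
python3 - <<'E'
from h import *
s,o=state();print(s,o["ft_force"])
p=s[:2]-PIV["L"];r=np.hypot(*p);t0=np.degrees(np.arctan2(p[1],p[0])-np.arcsin(.019/r));print(r,t0)
W=[[*fing("L",t,.019),Z,t+180] for t in np.r_[np.linspace(t0-4.5,-84,10),-86,-88,-90,-92,-93.5]]
rows(s,W)
E
```

```text
[6.15678013e-01 1.32059929e-01 2.37606402e-01 1.42416065e+02] [ 3.75903222  0.9948818  -1.03626443]
0.06569323970331721 -36.692374556906834
[[-0.1, -0.5, 0.1], [-0.3, -1.0, 0.1], [-0.3, -1.6, 0.1], [-0.3, -2.1, 0.1], [-0.3, -2.7, 0.1]] [0.06, 0.15, 0.23, 0.31, 0.4]
[[-0.1, -0.5, -0.0], [-0.2, -1.1, -0.0], [-0.3, -1.6, -0.0], [-0.3, -2.2, -0.0], [-0.2, -2.7, -0.0]] [0.08, 0.17, 0.25, 0.33, 0.42]
[[-0.1, -0.2, -0.0], [-0.1, -0.4, -0.0], [-0.2, -0.7, -0.0], [-0.2, -0.9, -0.0], [-0.2, -1.1, -0.0]] [0.03, 0.07, 0.1, 0.14, 0.17]
```

Call:
arm_command:
  translation:
    - [-0.1,-0.5,0]
    - [-0.3,-1.0,0]
    - [-0.3,-1.6,0]
    - [-0.3,-2.1,0]
    - [-0.3,-2.7,0]
  turn: [0.06,0.15,0.23,0.31,0.4]
  hand: [1,1,1,1,1]

```text
clock: 13.38
eef_pos: [0.6013, 0.1094, 0.2376]
tool_rot: [0.504, 0.864, 0.002, 0.0]
ft_force: [1.7, 3.7, -0.7]
grip_width: -0.0003
```

Call:
arm_command:
  translation:
    - [-0.1,-0.5,0]
    - [-0.2,-1.1,0]
    - [-0.3,-1.6,0]
    - [-0.3,-2.1,0]
    - [-0.2,-2.6,0]
  turn: [0.08,0.17,0.25,0.33,0.42]
  hand: [1,1,1,1,1]

```text
clock: 13.8
eef_pos: [0.5801, 0.0938, 0.2377]
tool_rot: [0.673, 0.74, 0.001, 0.001]
ft_force: [3.2, 0.9, -0.7]
grip_width: 0.0002
```

```bash
python3 - <<'E'
from h import *
s,o=state();print(s,o["ft_force"])
p=s[:2]-PIV["L"];r=np.hypot(*p);t0=np.degrees(np.arctan2(p[1],p[0])-np.arcsin(.019/r));print(r,t0)
W=[[*fing("L",t,.019),Z,t+180] for t in np.linspace(t0,-94,6)[1:]]
rows(s,W)
E
```

```text
[5.80107611e-01 9.38332779e-02 2.37691471e-01 9.54035879e+01] [ 3.19284143  0.90960256 -0.67455102]
0.0659936868339225 -83.33420619221158
[[-0.1, -0.2, 0.1], [-0.1, -0.5, 0.1], [-0.2, -0.7, 0.1], [-0.2, -1.0, 0.1], [-0.2, -1.2, 0.1]] [0.02, 0.05, 0.09, 0.13, 0.16]
```

Call:
arm_command:
  translation:
    - [-0.1,-0.2,0]
    - [-0.1,-0.5,0]
    - [-0.2,-0.7,0]
    - [-0.2,-1.0,0]
    - [-0.2,-1.2,0]
  turn: [0.02,0.05,0.09,0.13,0.16]
  hand: [1,1,1,1,1]

```text
clock: 14.22
eef_pos: [0.5682, 0.0903, 0.2377]
tool_rot: [0.729, 0.685, 0.001, 0.001]
ft_force: [3.1, 0.3, 0.5]
grip_width: -0.0002
```

```bash
python3 - <<'E'
from h import *
s,o=state();print(s,o["ft_force"],fing("L",-94.55,.019))
im,d=camera("wrist")
for n in["latch_left_tab","latch_left_plate"]:
    print(n,[(np.round(r["location"]),round(r["conf"],2),onz("wrist",r["location"],.226).round(3)) for r in spot_point("wrist",n)[:3]])
E
```

```text
[ 0.56820052  0.0903189   0.23771046 86.44123727] [3.12159855 0.31304216 0.52279918] [0.56784239 0.09009129]
latch_left_tab [(array([298., 277.]), 0.79, array([0.55 , 0.093, 0.226]))]
latch_left_plate [(array([299., 277.]), 0.95, array([0.549, 0.092, 0.226]))]
```

Home. I'll back off, lift, and swing away a little for the final look.

Call:
arm_command:
  translation:
    - [0,0.5,0]
    - [0,1.2,0]
    - [0,1.8,-1]
    - [0,2.0,-4]
    - [0,2.0,-7]
  turn: [0,0,0,0,0]
  hand: [1,1,1,1,1]

```text
clock: 14.78
eef_pos: [0.5867, 0.0887, 0.3057]
tool_rot: [0.729, 0.685, -0.003, -0.002]
ft_force: [0.9, 0.5, 0.2]
grip_width: -0.0001
```

Call:
arm_command:
  translation:
    - [-1,0,-2]
    - [-3,0,-4]
    - [-5,0,-5]
    - [-6,0,-5]
    - [-6,0,-5]
  turn: [0,0,0,0,0]
  hand: [1,1,1,1,1]

```text
clock: 15.2
eef_pos: [0.5838, 0.0272, 0.3573]
tool_rot: [0.73, 0.684, -0.0, 0.0]
ft_force: [0.0, -0.1, -0.4]
grip_width: 0.0001
```

Call:
arm_command:
  translation:
    - [0,0,-1]
    - [0,-4,-1]
    - [0,-8,-1]
    - [0,-12,-1]
    - [0,-16,-1]
  turn: [0,0,0,0,0]
  hand: [1,1,1,1,1]

```text
clock: 15.62
eef_pos: [0.4217, 0.0398, 0.3648]
tool_rot: [0.728, 0.685, -0.002, -0.002]
ft_force: [-0.1, -0.5, 1.5]
grip_width: -0.0002
```

Call:
arm_command:
  translation:
    - [0,-3,-1]
    - [0,-6,-2]
    - [0,-8,-3]
    - [0,-8,-4]
    - [0,-8,-4]
  turn: [0,0,0,0,0]
  hand: [1,1,1,1,1]

```text
clock: 16.03
eef_pos: [0.3433, 0.0447, 0.4082]
tool_rot: [0.728, 0.685, 0.001, 0.0]
ft_force: [0.6, 0.4, 0.3]
grip_width: 0.0001
```

```bash
python3 - <<'E'
from h import *
s,o=state();print(s,o["ft_force"])
for c in("wrist","top","scene"):
    im,d=camera(c);cv2.imwrite(f"pics/{c}9.png",im[:,:,::-1])
    for n in["latch_left_tab","latch_left_plate","latch_right_tab","latch_right_plate"]:
        print(c,n,[(np.round(r["location"]),round(r["conf"],2),onz(c,r["location"],.226).round(3)) for r in spot_point(c,n)[:2]])
    if c!="wrist":
        for n,z in[("logger",.2),("tape",.2),("stamp",.2),("scanner",0),("carton_a",0),("bottle",0),("pen_cup",0)]:
            print(n,[(np.round(r["location"]),onz(c,r["location"],z).round(3)) for r in spot_point(c,n)[:2]])
a=cv2.imread("pics/top9.png")[150:300,150:490];b=cv2.imread("pics/scene9.png")[140:400,100:530]
cv2.imwrite("pics/fin.png",np.vstack([cv2.resize(a,(660,291)),cv2.resize(b,(500,302))[:, :].copy() if 0 else cv2.copyMakeBorder(cv2.resize(b,(500,302)),0,0,0,160,0)]))
E
```

```text
[3.43257201e-01 4.47465188e-02 4.08229726e-01 8.65370068e+01] [0.59955954 0.44807667 0.30911098]
wrist latch_left_tab [(array([152., 537.]), 0.96, array([0.545, 0.088, 0.226]))]
wrist latch_left_plate [(array([147., 540.]), 0.95, array([0.547, 0.093, 0.226])), (array([272., 433.]), 0.42, array([ 0.457, -0.023,  0.226]))]
wrist latch_right_tab [(array([368., 492.]), 0.55, array([ 0.527, -0.143,  0.226]))]
wrist latch_right_plate [(array([363., 496.]), 0.59, array([ 0.531, -0.137,  0.226]))]
top latch_left_tab [(array([221., 285.]), 0.68, array([0.549, 0.089, 0.226]))]
top latch_left_plate [(array([222., 282.]), 0.74, array([0.545, 0.098, 0.226]))]
top latch_right_tab [(array([225., 367.]), 0.51, array([ 0.532, -0.132,  0.226]))]
top latch_right_plate [(array([223., 372.]), 0.76, array([ 0.537, -0.146,  0.226]))]
logger [(array([253., 335.]), array([ 0.459, -0.044,  0.2  ]))]
tape [(array([200., 327.]), array([ 0.606, -0.028,  0.2  ]))]
stamp [(array([224., 322.]), array([ 0.541, -0.012,  0.2  ]))]
scanner [(array([283., 461.]), array([ 0.361, -0.439,  0.   ]))]
carton_a [(array([214.,
[... 511 characters left out ...]
), 0.58, array([ 0.535, -0.146,  0.226]))]
logger [(array([207., 298.]), array([ 0.458, -0.045,  0.2  ]))]
tape [(array([254., 273.]), array([ 0.62 , -0.037,  0.2  ])), (array([242., 344.]), array([0.534, 0.089, 0.2  ]))]
stamp [(array([232., 297.]), array([ 0.54 , -0.016,  0.2  ])), (array([240., 346.]), array([0.527, 0.09 , 0.2  ]))]
scanner [(array([212., 177.]), array([ 0.369, -0.441,  0.   ]))]
carton_a [(array([374., 473.]), array([0.614, 0.409, 0.   ])), (array([281., 148.]), array([ 0.628, -0.37 ,  0.   ]))]
bottle [(array([328., 483.]), array([0.483, 0.412, 0.   ]))]
pen_cup [(array([289., 480.]), array([0.361, 0.387, 0.   ])), (array([204., 299.]), array([ 0.219, -0.138,  0.   ]))]
```

View pics/fin.png

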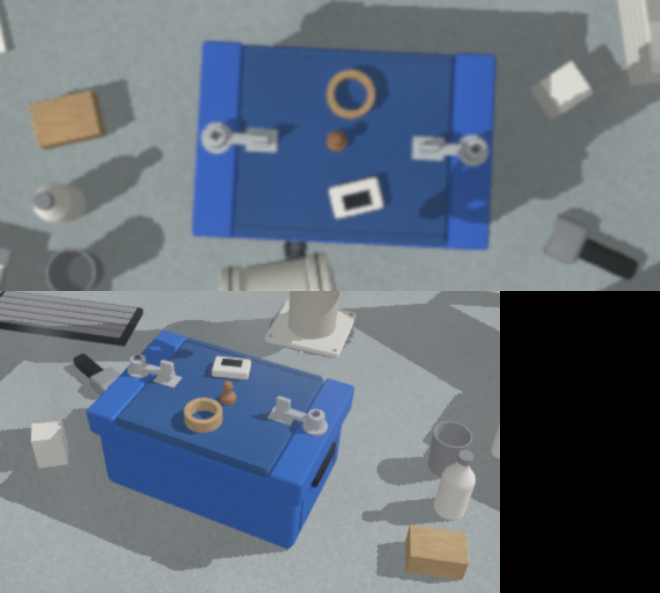

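Both arms point inwards: the tabs sit over their plates at about [140,262] and [147,428] in the crop. The lid and counter things look unmoved.

```bash
python3 -c "
from workcell import *
print(job_done())"
```

```text
the job is handed in; nothing more can be done
None
```

Both latches are pushed round to home, and I handed the job in at about 16 s of the 64 s allowed. I swung each one clockwise with the closed fingertips. The force readings stayed at about 4 N or less, and the arm finished clear of the box.

**Tab positions:** the close wrist views put the left tab within about 2 mm of its plate point and the right within about 3 mm. In the last wrist view, from farther off, the left was within about 5 mm and the right about 7 mm.

**Checks that disagreed:** the far top and scene cameras gave larger gaps:

| Camera | Left tab gap | Right tab gap |
|---|---|---|
| Top | about 10 mm | about 15 mm |
| Scene | about 12 mm | tab not found |

The top camera covers nearly 3 mm per pixel, and its own plate readings were a few mm off the fitted box pose. I therefore trusted the wrist views and the final picture, where both tabs lie over their plates.

**Loose things:** logger, tape, stamp, carton_a, bottle and pen_cup read within about 13 mm of their first readings. The scanner read about 22 mm off in the top camera but 11 mm in the scene camera. carton_b had no reliable reading of its own, because the network treats both cartons as one class. I put these differences down to detection noise, since the robot only worked above the lid and everything looks unmoved in the final picture.

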